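Click the detachable handle onto the display saucepan

ROBOT

A 6-joint arm with a two-finger parallel gripper is mounted at the origin on the work surface. World frame = base frame: x ahead of the robot, y to its left, z up, the work surface at z = 0. Lengths are in m, angles in rad, forces in N, time in s.
With the tool pointing down it reaches from about 0.3 to 0.775 m from the base axis. Payload 14.6 kg.
Tool frame: the origin (TCP) lies midway between the tips of the shut fingers; the grasp point (between the pads) lies 19 mm behind it (ctrl.pinch_z is the distance from the TCP to the grasp point, in m); z points along the fingers, y is the line along which they close (so a half turn about z gives the same grasp; the last joint's range is limited). The gripper opens to 94 mm and grips with 3 to 60 N. Pads are 16 mm wide; open, the fingers measure 119 mm over their backs; the gripper's body (75 mm by 177 mm) begins 78 mm behind the grasp point.
Start: joints at [1.121, 0.3, 1.521, -0, 1.321, -0.067], TCP at [0.205, 0.51, 0.179] pointing down, gripper open.
Joint ranges: [-3.03, 3.03], [-0.79, 2.21], [0.23, 2.52], [-1.04, 4.18], [0, 3.07], [-2.55, 2.55]. Speed limits (rad/s): [2.22, 2.22, 2.57, 3.14, 3.14, 3.14].

INTERFACE

Orientations are given as [roll, pitch, yaw] about the fixed x, y, z axes, in that order (R = Rz(yaw) Ry(pitch) Rx(roll)).
In Python, from station import ctrl gives the robot as it stands.
- The arm moves only by the tool jog_arm, never from a script. Its argument "motion" is a list of rows, each a list of 7 numbers: the shift along the tool's x, y, z in m, then the turn, a rotation vector about the tool's x, y, z in rad, then the opening, from -1 (shut) to 1 (fully open). In form: [[tx, ty, tz, rx, ry, rz, gripper], ...]. A call has 1 to 5 rows; each row shifts and turns the commanded pose from where the row before left it, along the tool's axes as they then stand; what a row does not reach is not made up. A row lasts 1/10 s, in which the tool goes at most 50 mm and 8.59 degrees, less where a joint would pass 70% of its speed; a pose out of reach is approached as far as the arm can. A call is refused whole if a number of a shift passes 0.05 or a number of a turn 0.15, either way. A call with a gripper value outside its range is refused whole. The fingers move at their own pace and stop on an object; "squeeze" is the grip in N (left out, the last holds). Time passes only in rows, so rows that do not move let the fingers close. It gives the time, the measured TCP pose, the force, the opening and the grip force at its end, in the units of the state.
- ctrl.get_obs(): the state, without advancing time (a new reading comes with each control period).
- ctrl.camera(name): name is "side" or "top"; returns the picture (400x640x3 uint8, red, green, blue); there is no depth.
- ctrl.camera_model(name): a dict with "intrinsics" (3x3 intrinsics, pixels), "rvec" (rotation vector, rad) and "tvec" (3), from world to camera coordinates, as OpenCV has them. Camera axes: x right, y down, z forward; pixel columns grow to the right and rows downward; lengths in m; the calibration is good to about 2 mm. A picture is of the moment at which its call begins. camera_model takes no time and is no camera call.
- ctrl.hand_in(): hands the job in; it is judged then, once.
The state is a dict: "time_s": time; "qpos": joint angles; "joint_vel": joint speeds; "tau": joint torques, N m; "ee_pos": TCP position; "eef_rot": TCP orientation; "force": force on the tool from outside, world axes, zero at the start; "moment": the same for the moment, N m; "grip_width": finger opening in m; "grip_force": force on a finger pad.
Only numpy, scipy, OpenCV 4.12 (cv2) and the standard library are available. Lean on these libraries where they do the work, as an engineer would, in place of code of your own. Each camera call takes 0.05 s, during which the arm holds its last target. There are 200 camera calls.

TASK

The handle for the display saucepan is tucked in its grey holder with only its steel socket sticking out: draw it out by the socket and lay it flat on the black rubber mat, and let go. Then take it by its black grip, hole upwards, and slide it onto the saucepan's brass stub, fully home until the red sprung button pops up in the hole, and let go. Leave the other goods where they stand.

Things in the scene. Friction and masses are not known exactly. Their poses are not given: they have to be found in the camera images.
- handle: Loose pan handle, 195 long, 26 high, about 160 g, balanced near its middle. Origin: mid-length, on the underside; z up, x towards the open socket mouth. Steel socket from x = +27.5 to +97.5 mm, 26 wide; black flat-sided plastic grip from x = -97.5 to +27.5, 28 wide; a thin wire ring 16 mm beyond the rear. It starts hole up in the holder, the front 45 to 55 mm of the socket sticking out.
- handle_mouth (a point): Centre of the socket's mouth, on the bore's axis: (97.5, 0, 13.5) mm in the handle's frame; axes as the handle's. The bore is square, 19 x 19, 70 deep; side walls 3.5, floor 4, roof 3.
- holder: Fixed grey steel tunnel, 154 long, 44 wide, 38 high, yellow strip on its roof; inside 36 wide and 34 high, no floor (the handle lies on the table). Origin: centre of its underside; x points out of its open end, at x = +75 mm. The handle slides out along +x, about 150 mm until clear.
- mat: Fixed black rubber mat, 180 (x) x 240 (y) x 2 mm thick. Origin: centre of its underside, on the table.
- pan: Dark saucepan 162 mm across, rim 110 mm above the table, screwed to a wooden block 170 x 170 x 15 fixed to the table. Origin: centre of the block's underside. A level brass stub sticks out towards its -x, so the handle goes on moving along the pan's +x, with the handle's x along the pan's x.
- stub_root (a point): Foot of the stub on its axis, in the face of the flange that the socket's mouth comes up to: (-98, 0, 75) mm in the pan's frame, axes as the pan's. Two upright steel guard cheeks flank the stub: inner faces 24 mm from the axis, 44 mm out from the flange, 15 above and below the axis, open above. The socket goes between them; fingers do not fit beside it there.
- stub_tip (a point): Tip of the stub on its axis, 50 mm from the flange: (-148, 0, 75) mm in the pan's frame. The stub is smooth, 15 x 15 mm, its last 10 mm tapering to 7 across.
- button (a joint): Red sprung button on the stub's top, in m: 0 = up, 7 mm above the stub; 0.0075 = right down (1.5 N to start, 3.75 N down). 12 long x 8 wide, 19 to 31 mm from the flange; its slope faces away from the pan, so the oncoming socket presses it down (about 6 N of push); its steep side then locks the handle on. It pops up when the mouth is within about 2.5 mm of the flange.
- canister_white: White ceramic canister with wooden lid, 92 mm across, 155 high. Bystander, loose. Origin: on its axis, at the underside.
- canister_grey: Grey canister with brass lid, 92 mm across, 155 high. Bystander, loose. Origin: on its axis, at the underside.
- spice_white: White spice jar with wooden lid, 56 mm across, 85 high. Bystander, loose. Origin: on its axis, at the underside.
- spice_black: Black spice jar with wooden lid, 56 mm across, 85 high. Bystander, loose. Origin: on its axis, at the underside.
- mug: Blue mug, 80 mm across, 85 high. Bystander, loose. Origin: on its axis, at the underside.
- spatula: Spatula lying on the table. Bystander, loose. Origin: on its underside, about mid-length.
- bowl: White bowl, 120 mm across, 50 high. Bystander, loose. Origin: on its axis, at the underside.
- handle_hole (a point): Centre of the only hole in the socket's roof, 16 long x 13 wide, 16.5 to 32.5 mm behind the mouth: (73, 0, 26) mm in the handle's frame.
Mind the look-alikes: they are no part of the job. What is meant by the handle is not green, and is the larger of those in its own colour.

How it is judged:
By the outcome, as a careful person would: the job done as asked, in the order asked, and still so for the second after the job is handed in, with the robot touching nothing.
It also fails if it takes over 58 s, if anything falls off the work surface, if the arm or the gripper's body presses on something with over 40 N, if the wrist force passes 120 N, or if a joint passes its speed limit or range.

## Working session

There is one attempt and no reset: what is moved stays moved. The work goes in short steps, Python scripts to look and compute and a tool call to move; the robot and the scene stay as the last step left them, time stands still between calls to the robot, and variables do not carry over. Pictures are saved under pics/ and viewed, at most 10 in all, crops included, and the job is handed in when it is done.

Besides the shell and the picture viewer there is one more tool, called after "Call:" as name([rows], argument=value, ...), one row to a line, values as JSON. jog_arm: Moves the arm, as the interface text tells. Its arguments: {"type":"object","properties":{"motion":{"type":"array"},"squeeze":{"type":"number"}},"required":["motion"]}

```bash
ls; mkdir -p pics
python3 - <<'E'
from station import ctrl
import cv2
for n in("top","side"):
    cv2.imwrite(f"pics/{n}0.png",ctrl.camera(n)[:,:,::-1]); print(ctrl.camera_model(n))
print(ctrl.get_obs(),ctrl.pinch_z)
E
```

```text
pics
{'intrinsics': array([[363.87678365,   0.        , 323.92588156],
       [  0.        , 363.87678365, 194.65877365],
       [  0.        ,   0.        ,   1.        ]]), 'rvec': array([ 2.13000629, -2.11676991,  0.17329096]), 'tvec': array([0.00703953, 0.51532354, 0.93553054])}
{'intrinsics': array([[512.19332393,   0.        , 324.98132574],
       [  0.        , 512.19332393, 190.22799203],
       [  0.        ,   0.        ,   1.        ]]), 'rvec': array([ 0.32893923, -2.82106283,  1.16955942]), 'tvec': array([0.46814443, 0.14173426, 1.60497902])}
{'time_s': 0.1, 'qpos': array([ 1.12138864e+00,  3.00383026e-01,  1.52152840e+00, -5.08695605e-06,
        1.32068789e+00, -6.65820638e-02]), 'joint_vel': array([-0.00059391, -0.00067927, -0.00077112,  0.00017275,  0.00049894,
        0.00159978]), 'tau': array([ 9.26609246e-04, -5.32640219e+01, -3.53290451e+01,  7.10254395e-02,
        2.34098959e-02, -5.10548080e-05]), 'ee_pos': array([0.2053293 , 0.50995212, 0.17895694]), 'eef_rot': array([-3.14058790e+00, -6.20593008e-05,  2.75876826e+00]), 'force': array([-0.47048987,  0.87330334,  0.10058899]), 'moment': array([-0.00718546, -0.02285038, -0.02675532]), 'grip_force': 0.0, 'grip_width': 0.09435627720658228} 0.0188
```

View pics/top0.png

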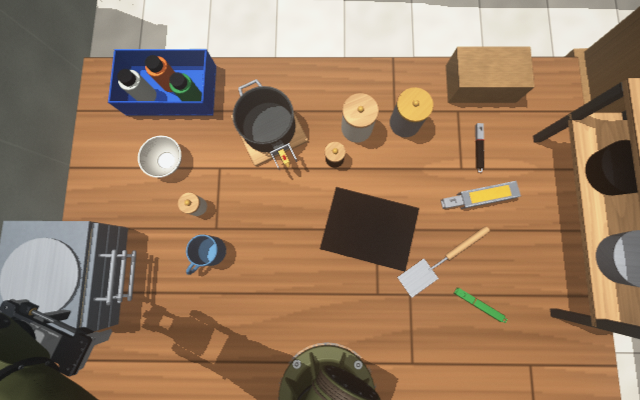

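View pics/side0.png

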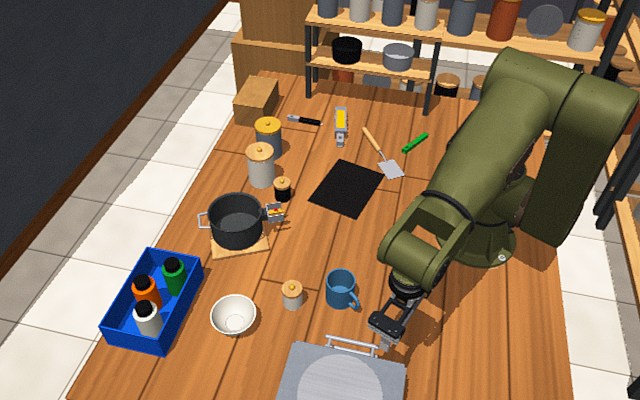

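The top view shows the holder with its yellow strip at (490,195) and the socket at (453,202). The mat is at (370,228), and the pan at (265,118) has its stub pointing to (287,160). The small black handle at (480,148) and the green one are decoys. Next I'll zoom in on these.

```bash
cat > h.py <<'E'
import numpy as np, cv2
from station import ctrl
from scipy.spatial.transform import Rotation as Rn
M={n:ctrl.camera_model(n) for n in("top","side")}
def proj(n,P):
    m=M[n];return cv2.projectPoints(np.array(P,float).reshape(-1,1,3),m["rvec"],m["tvec"],m["intrinsics"],None)[0][:,0]
def plane(n,uv,z):
    m=M[n];R=cv2.Rodrigues(m["rvec"])[0];c=-R.T@m["tvec"]
    d=(np.linalg.inv(m["intrinsics"])@np.c_[np.atleast_2d(uv),np.ones(len(np.atleast_2d(uv)))].T).T@R
    return c+d*((z-c[2])/d[:,2])[:,None]
def tri(ut,us):
    A=[]
    for n,u in(("top",ut),("side",us)):
        m=M[n];P=m["intrinsics"]@np.c_[cv2.Rodrigues(m["rvec"])[0],m["tvec"]];A.append(P)
    X=cv2.triangulatePoints(A[0],A[1],np.array(ut,float).reshape(2,1),np.array(us,float).reshape(2,1));return (X[:3]/X[3])[:,0]
def frame(x,y,yaw,pts,z=0):
    return np.array([x,y,z])+np.array(pts,float)@Rn.from_euler('z',yaw).as_matrix().T
def crop(im,x,y,w,h,s): return cv2.resize(im[y:y+h,x:x+w],None,fx=s,fy=s,interpolation=cv2.INTER_CUBIC)
E
python3 - <<'E'
from h import *
t=cv2.imread("pics/top0.png");s=cv2.imread("pics/side0.png")
a=crop(t,435,170,100,50,4);b=crop(t,230,100,100,75,4)
c=crop(s,320,95,50,66,4);d=crop(s,200,175,100,75,4)  
c2=np.zeros((300,400,3),np.uint8);c2[:264,:200]=c
a2=np.zeros((300,400,3),np.uint8);a2[:200]=a
cv2.imwrite("pics/c0.png",np.vstack([np.hstack([a2,b]),np.hstack([c2,d])]))
E
```

```text
(no output)
```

View pics/c0.png

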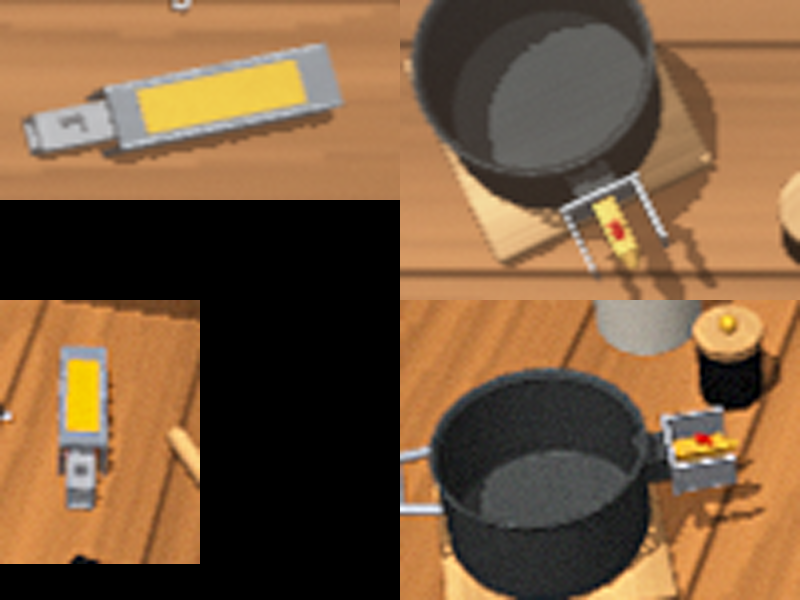

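The crops show the holder roof corners, the hole in the socket at about (453,201) top, the stub with its red button at (284,157) top, and both cheeks clearly. Now I'll fit the poses.

```bash
cat > fit.py <<'E'
from h import *
from scipy.optimize import least_squares
def px(n,o,l,s=4): return [(n,[o[0]+(u+.5)/s-.5,o[1]+(v+.5)/s-.5]) for u,v in l]
def fit(obs,pts,x0):
    f=lambda p:np.concatenate([proj(n,frame(*p,[q]))[0]-u for (n,u),q in zip(obs,pts)])
    r=least_squares(f,x0,loss='soft_l1');print(r.x,np.degrees(r.x[2]));print(r.fun.reshape(-1,2).round(1).tolist());return r.x
if __name__=="__main__":
    o=px("top",(435,170),[(104,88),(326,45),(342,103),(122,148)])+px("side",(320,95),[(62,348-300),(105,48),(106,147),(58,146)])
    # image left = world +y = holder +x ; image up = world +x
    H=lambda x,y:[x,y,.038]
    fr,br,bl,fl=H(.075,-.022),H(-.079,-.022),H(-.079,.022),H(.075,.022)
    h=fit(o,[fr,br,bl,fl]+[br,bl,fl,fr],[.5,-.4,1.7])
    o=px("top",(435,170),[(74,122),(26,118),(33,154)])+px("side",(320,95),[(81,170)])
    print("socket on z=.026 (holder frame):")
    for (n,u) in o:
        w=plane(n,u,.026)[0]; print((Rn.from_euler('z',-h[2]).as_matrix()@(w-[h[0],h[1],0])).round(4))
    # pan
    T=px("top",(230,100),[(636-400,178),(664-400,238),(564-400,208),(594-400,272),(234,266),(618-400,231)])
    S=px("side",(200,175),[(737-400,443-300),(722-400,408-300),(735-400,482-300),(703-400,440-300)])
    p=fit(T+S,[[-.098,.025,.09],[-.142,.025,.09],[-.098,-.025,.09],[-.142,-.025,.09],[-.148,0,.075],[-.122,0,.0885],
      [-.148,0,.075],[-.142,.025,.09],[-.142,-.025,.06],[-.122,0,.0895]],[.65,.13,3.6])
    print("stub root",frame(*p,[[-.098,0,.075]]))
    m=plane("top",[[337,187],[419,208],[406,270],[320,249]],.002);print("mat",m.round(3).tolist())
E
python3 fit.py
```

```text
[ 0.52116149 -0.43743062  1.7706721 ] 101.45203803804452
[[-0.1, -0.4], [-0.5, -0.4], [0.2, 0.8], [-0.4, 0.4], [-0.4, -0.6], [0.1, -0.3], [-0.0, -0.5], [0.2, -0.6]]
socket on z=.026 (holder frame):
[ 0.0962 -0.0034  0.026 ]
[ 0.1276 -0.0124  0.026 ]
[0.129  0.0126 0.026 ]
[ 0.098  -0.0007  0.026 ]
[0.48025118 0.16262102 2.75197744] 157.67669283985825
[[-0.2, 29.9], [-0.4, -0.2], [0.3, 15.2], [-0.3, -15.8], [-0.1, -11.2], [-0.6, 5.0], [-9.8, -1.5], [0.4, -0.1], [-12.7, -2.2], [5.2, -0.3]]
stub root [[0.5709066  0.12539744 0.075     ]]
mat [[0.545, -0.026, 0.002], [0.487, -0.255, 0.002], [0.317, -0.213, 0.002], [0.371, 0.021, 0.002]]
```

```bash
python3 - <<'E'
import re
s=open('fit.py').read()
a,b=s.split("    p=fit(");
i=b.index("print(")
b=b[:i].replace("-.025","@").replace(".025","-.025").replace("@",".025").replace("3.6]","0.45]")+b[i:]
open('fit.py','w').write(a+"    p=fit("+b)
E
python3 fit.py | sed -n '8,$p'
```

```text
[0.71924831 0.16939665 0.44797987] 25.667355634160636
[[-0.2, 0.2], [-0.3, -0.2], [0.5, 0.6], [-0.2, -0.7], [0.0, 0.2], [-0.6, -1.0], [0.2, 0.0], [0.4, -0.1], [0.3, -0.1], [-0.0, -1.2]]
stub root [[0.63091856 0.12694838 0.075     ]]
mat [[0.545, -0.026, 0.002], [0.487, -0.255, 0.002], [0.317, -0.213, 0.002], [0.371, 0.021, 0.002]]
```

```bash
cat > go.py <<'E'
# usage: go.py x y z yaw [step]  -> rows (tool axes) from measured pose to world pose, tool down
import sys
from h import *
def rows(x,y,z,yaw,step=.045,turn=.14):
    o=ctrl.get_obs();p=o["ee_pos"];R=Rn.from_euler('xyz',o["eef_rot"]);T=Rn.from_euler('xyz',[np.pi,0,yaw])
    d=np.array([x,y,z])-p;rv=(R.inv()*T).as_rotvec()
    n=int(max(np.ceil(np.linalg.norm(d)/step),np.ceil(abs(rv).max()/turn),1))
    for i in range(n):
        t=R.inv().apply(d/n);print([round(float(v),4) for v in np.r_[t,rv/n]]);R=R*Rn.from_rotvec(rv/n)
if __name__=="__main__":
    a=[float(v) for v in sys.argv[1:]];rows(*a)
E
python3 - <<'E'
from h import *
print(frame(.5212,-.4374,1.7707,[[.105,0,.004],[.265,0,.004]]))
E
python3 go.py .500 -.334 .1 1.771 .048
```

```text
[[ 0.50034963 -0.334491    0.004     ]
 [ 0.46857765 -0.17767729  0.004     ]]
[-0.031, -0.0354, 0.0042, -0.0001, 0.0, 0.052]
[-0.0328, -0.0337, 0.0042, -0.0001, 0.0, 0.052]
[-0.0345, -0.032, 0.0042, -0.0001, 0.0, 0.052]
[-0.0361, -0.0302, 0.0042, -0.0001, 0.0, 0.052]
[-0.0376, -0.0282, 0.0042, -0.0001, 0.0, 0.052]
[-0.039, -0.0263, 0.0042, -0.0001, 0.0, 0.052]
[-0.0404, -0.0242, 0.0042, -0.0001, 0.0, 0.052]
[-0.0416, -0.0221, 0.0042, -0.0001, 0.0, 0.052]
[-0.0426, -0.0199, 0.0042, -0.0001, 0.0, 0.052]
[-0.0436, -0.0176, 0.0042, -0.0001, 0.0, 0.052]
[-0.0445, -0.0153, 0.0042, -0.0001, 0.0, 0.052]
[-0.0452, -0.013, 0.0042, -0.0001, 0.0, 0.052]
[-0.0458, -0.0106, 0.0042, -0.0001, 0.0, 0.052]
[-0.0463, -0.0082, 0.0042, -0.0001, 0.0, 0.052]
[-0.0467, -0.0058, 0.0042, -0.0001, 0.0, 0.052]
[-0.0469, -0.0034, 0.0042, -0.0001, 0.0, 0.052]
[-0.047, -0.001, 0.0042, -0.0001, 0.0, 0.052]
[-0.047, 0.0015, 0.0042, -0.0001, 0.0, 0.052]
[-0.0469, 0.0039, 0.0042, -0.0001, 0.0, 0.052]
```

Call:
jog_arm([
  [-0.031,-0.0354,0.002,0,0,0.052,1],
  [-0.0328,-0.0337,0.002,0,0,0.052,1],
  [-0.0345,-0.032,0.002,0,0,0.052,1],
  [-0.0361,-0.0302,0.002,0,0,0.052,1],
  [-0.0376,-0.0282,0.002,0,0,0.052,1],
])

```text
time_s: 0.6
ee_pos: [0.2831, 0.2864, 0.1692]
eef_rot: [-3.141, 0.0, 2.497]
force: [1.2, 0.2, 0.3]
grip_width: 0.0941
grip_force: 0.0
```

Call:
jog_arm([
  [-0.039,-0.0263,0.002,0,0,0.052,1],
  [-0.0404,-0.0242,0.002,0,0,0.052,1],
  [-0.0416,-0.0221,0.002,0,0,0.052,1],
  [-0.0426,-0.0199,0.002,0,0,0.052,1],
  [-0.0436,-0.0176,0.002,0,0,0.052,1],
])

```text
time_s: 1.1
ee_pos: [0.3606, 0.0641, 0.1595]
eef_rot: [3.141, 0.0, 2.237]
force: [1.2, 1.1, 0.4]
grip_width: 0.0941
grip_force: 0.0
```

Call:
jog_arm([
  [-0.0445,-0.0153,0.004,0,0,0.052,1],
  [-0.0452,-0.013,0.004,0,0,0.052,1],
  [-0.0458,-0.0106,0.004,0,0,0.052,1],
  [-0.0463,-0.0082,0.004,0,0,0.052,1],
  [-0.0467,-0.0058,0.004,0,0,0.052,1],
])

```text
time_s: 1.6
ee_pos: [0.4383, -0.1581, 0.1391]
eef_rot: [-3.142, -0.0, 1.976]
force: [0.8, 1.2, 0.1]
grip_width: 0.0937
grip_force: 0.0
```

Call:
jog_arm([
  [-0.0469,-0.0034,0.005,0,0,0.052,1],
  [-0.047,-0.001,0.005,0,0,0.052,1],
  [-0.047,0.0015,0.005,0,0,0.052,1],
  [-0.0469,0.0039,0.005,0,0,0.052,1],
  [0,0,0,0,0,0,0],
])

```text
time_s: 2.1
ee_pos: [0.4998, -0.3374, 0.1169]
eef_rot: [-3.14, -0.002, 1.766]
force: [-0.5, 0.8, -0.0]
grip_width: 0.0889
grip_force: 0.0
```

Run:
```python
from go import *
o=ctrl.get_obs();print(o["ee_pos"],o["eef_rot"],o["grip_width"])
rows(.5,-.334,.07,1.771)
im=ctrl.camera("top")[:,:,::-1];cv2.imwrite("pics/t1.png",crop(im,420,140,130,90,6))
```

```text
[ 0.49984555 -0.33737257  0.11693989] [-3.13960272e+00 -1.62393863e-03  1.76576460e+00] 0.08885057652640746
[0.0016, 0.0004, 0.0235, -0.001, -0.0008, -0.0026]
[0.0016, 0.0004, 0.0235, -0.001, -0.0008, -0.0026]
```

Call:
jog_arm([
  [0.003,0.001,0.037,0,0,-0.005,0],
  [0,0,0.037,0,0,0,0],
  [0,0,0.036,0,0,0,0],
  [0,0,0,0,0,0,0],
])

```text
time_s: 2.55
ee_pos: [0.4982, -0.3278, 0.0055]
eef_rot: [-3.137, -0.006, 1.777]
force: [-0.1, 0.1, 0.4]
grip_width: 0.0533
grip_force: 0.0
```

Call:
jog_arm([
  [0,0,0,0,0,0,-1],
  [0,0,0,0,0,0,-1],
  [0,0,0,0,0,0,-1],
  [0,0,0,0,0,0,-1],
], squeeze=40)

```text
time_s: 2.95
ee_pos: [0.501, -0.3308, 0.0108]
eef_rot: [3.14, 0.002, 1.776]
force: [0.2, -0.0, -0.9]
grip_width: 0.0218
grip_force: 0.0
```

Run:
```python
from h import *
o=ctrl.get_obs();print(o["ee_pos"],o["eef_rot"],o["grip_width"],o["grip_force"],o["force"],o["joint_vel"])
im=ctrl.camera("top")[:,:,::-1];s=ctrl.camera("side")[:,:,::-1]
cv2.imwrite("pics/t2.png",np.hstack([crop(im,420,150,100,100,4),crop(s,290,80,100,100,4)]))
o=ctrl.get_obs();print(o["ee_pos"],o["grip_width"],o["grip_force"])
```

```text
[ 0.50099635 -0.33080445  0.01084023] [3.14025770e+00 1.54232271e-03 1.77594833e+00] 0.021795977796501 0.0 [ 0.21985673 -0.04783757 -0.92926664] [-0.00055457  0.01141761  0.00401425 -0.00014403 -0.00199772  0.00018434]
[ 0.50071373 -0.33064356  0.01017688] 0.013242415298511426 0.0
```

View pics/t2.png

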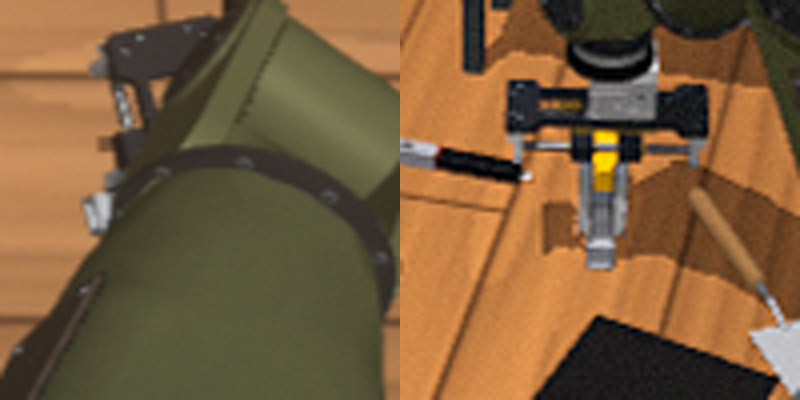

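Run:
```python
from h import *
o=ctrl.get_obs();print(o["grip_width"],o["grip_force"],o["ee_pos"],o["qpos"])
p=o["ee_pos"];q=frame(.5212,-.4374,1.7707,[[.125,0,.013],[.075,0,.038]])
P=np.vstack([p,p+[0,0,.02],p+[0,0,.1],q])
print((proj("side",P)-[290,80])*4+[400,0])
s=ctrl.camera("side")[:,:,::-1]
cv2.imwrite("pics/t3.png",crop(s,315,85,60,70,8))
```

```text
0.013242415298511426 0.0 [ 0.50071373 -0.33064356  0.01017688] [-6.44649701e-01  5.92046396e-01  1.52215404e+00  5.21940430e-06
  1.02639926e+00 -8.49677159e-01]
[[598.26047265 249.1177126 ]
 [599.07214491 232.32951519]
 [602.44453776 162.57673492]
 [599.50332414 258.14422549]
 [600.76736373 202.75676813]]
```

View pics/t3.png

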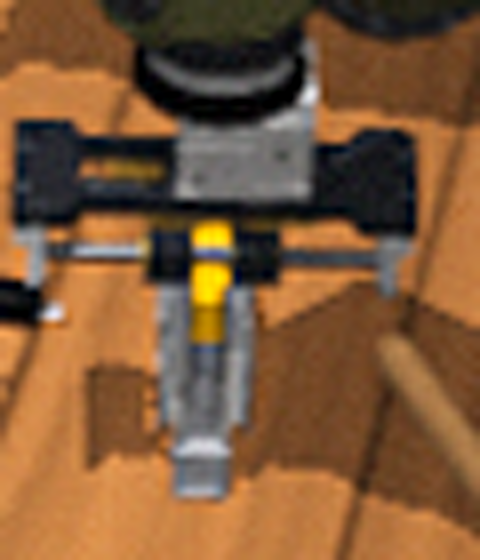

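Call:
jog_arm([
  [0,0,0,0,0,0,-1],
  [0,0,0,0,0,0,-1],
])

```text
time_s: 3.3
ee_pos: [0.5005, -0.3305, 0.0095]
eef_rot: [-3.142, -0.0, 1.776]
force: [-1.3, -0.2, 0.3]
grip_width: 0.0003
grip_force: 0.0
```

Run:
```python
from h import *
o=ctrl.get_obs();print(o)
im=cv2.imread("pics/side0.png")
R=Rn.from_euler('xyz',[-3.1406,0,2.7588]);p=np.array([.2053,.50995,.17896])
P=p+R.apply([[0,0,0],[0,.047,0],[0,-.047,0],[0,.047,-.08],[0,-.047,-.08]])
uv=proj("side",P);print(uv)
a=crop(im,350,280,80,75,5)
for u in uv: cv2.circle(a,tuple(int(round(v)) for v in (u-[350,280])*5),2,(0,0,255),-1)
s=ctrl.camera("side")[:,:,::-1]
b=crop(s,315,95,50,55,7)[:375]
u=proj("side",[o["ee_pos"]])[0];cv2.circle(b,tuple(int(round(v)) for v in (u-[315,95])*7),2,(0,0,255),-1)
b=cv2.convertScaleAbs(b,alpha=1.5)
h=max(a.shape[0],b.shape[0]);f=lambda x:cv2.copyMakeBorder(x,0,h-x.shape[0],0,0,0)
cv2.imwrite("pics/t4.png",np.hstack([f(a),f(b)]))
```

```text
{'time_s': 3.3, 'qpos': array([-6.44720009e-01,  5.93060401e-01,  1.52244874e+00, -6.45479726e-06,
        1.02611629e+00, -8.49698086e-01]), 'joint_vel': array([-2.22481986e-03, -2.60853041e-04, -4.90888180e-04, -7.55867970e-05,
       -1.56684960e-03,  2.15918188e-04]), 'tau': array([ 5.50916651e-03, -6.40100169e+01, -3.01180708e+01,  3.19819374e-02,
        6.93187863e-02, -3.43200259e-05]), 'ee_pos': array([ 0.5004518 , -0.330503  ,  0.00946313]), 'eef_rot': array([-3.14156687e+00, -2.09731912e-05,  1.77577775e+00]), 'force': array([-1.3014674 , -0.22579626,  0.33999449]), 'moment': array([-0.0729776 ,  0.05135891, -0.03699402]), 'grip_force': 0.0, 'grip_width': 0.000340546395355125}
[[394.70993269 336.95080153]
 [384.22802385 352.80036273]
 [404.70396228 321.83895634]
 [387.99733132 334.42213727]
 [409.31913781 302.80152249]]
```

View pics/t4.png

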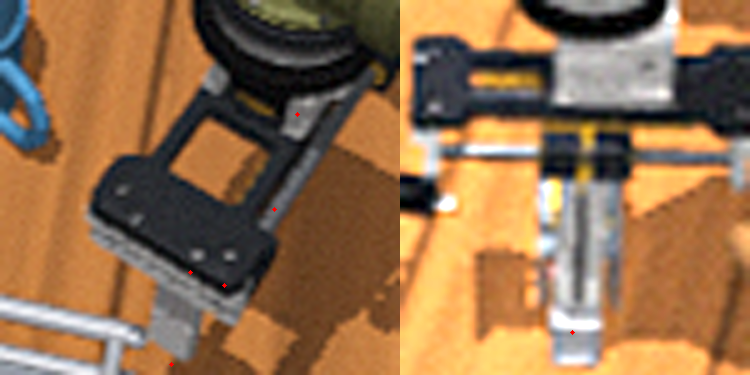

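The left crop shows a fingertip about 2 px above its predicted spot. The right crop shows the fingers shut above the socket, with tips around y=320 against a predicted 332. The width reads 0, so they closed over the socket and not around it. I'll feel for contact by pressing down a little.

Call:
jog_arm([
  [0,0,0.003,0,0,0,-1],
  [0,0,0,0,0,0,-1],
])

```text
time_s: 3.55
ee_pos: [0.5003, -0.3303, 0.0059]
eef_rot: [-3.141, -0.001, 1.776]
force: [0.5, -0.1, -0.5]
grip_width: 0.0006
grip_force: 0.0
```

Call:
jog_arm([
  [0,0,0.003,0,0,0,-1],
  [0,0,0,0,0,0,-1],
])

```text
time_s: 3.75
ee_pos: [0.5003, -0.3304, 0.003]
eef_rot: [-3.141, -0.0, 1.776]
force: [-0.8, -0.7, -0.1]
grip_width: 0.0005
grip_force: 0.0
```

Run:
```python
from h import *
o=ctrl.get_obs();print(o["ee_pos"],o["force"],o["grip_width"])
cv2.imwrite("pics/s5.png",ctrl.camera("side")[:,:,::-1])
s=cv2.imread("pics/s5.png");a=cv2.imread("pics/side0.png")
cv2.imwrite("pics/t5.png",np.hstack([crop(a,320,110,40,45,10),crop(s,320,110,40,45,10)]))
```

```text
[ 0.50029105 -0.33038045  0.00298466] [-0.754677   -0.65343814 -0.11086479] 0.0004551154049189288
```

View pics/t5.png

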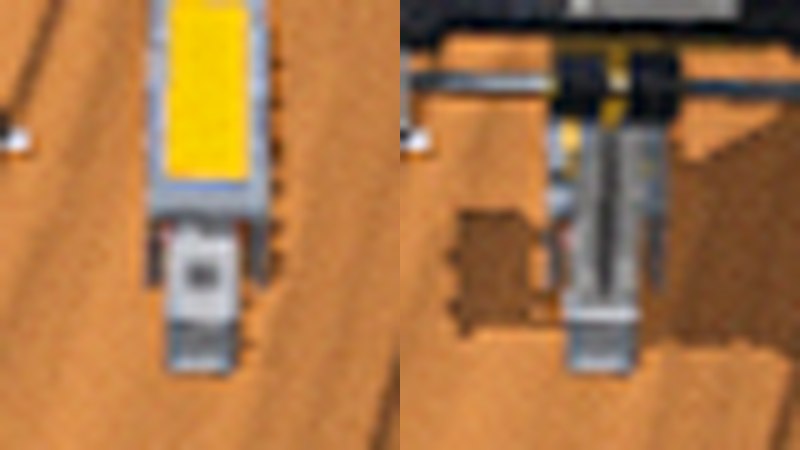

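The right crop shows the shut fingertips at about (340.5,140), still hovering over the socket roof, although the TCP reads z = 0.003. The measured height must be off, so I'll go down gently until they touch.

Call:
jog_arm([
  [0,0,0.002,0,0,0,-1],
  [0,0,0.002,0,0,0,-1],
])

```text
time_s: 4.0
ee_pos: [0.5007, -0.3306, 0.0]
eef_rot: [3.141, 0.0, 1.776]
force: [-7.6, 6.5, 26.0]
grip_width: 0.0002
grip_force: 13.2
```

Run:
```python
from h import *
o=ctrl.get_obs();p=o["ee_pos"];print(p,o["force"])
for z in (0,.01,.02,.03,.04): print(z,proj("side",[[p[0],p[1],z]])[0].round(1), proj("side",[[.5,-.35,z]])[0].round(1))
# fk sanity: try geometric guess: reach vs joints
```

```text
[ 5.00717252e-01 -3.30625997e-01  1.03801304e-05] [-7.61391633  6.54803861 26.0213493 ]
0 [339.5 144.4] [340.7 141.2]
0.01 [339.6 142.3] [340.8 139.1]
0.02 [339.7 140.2] [340.9 137. ]
0.03 [339.8 138.1] [341.  134.9]
0.04 [339.9 136. ] [341.1 132.8]
```

Contact came at a measured z of about 0.000, while the picture has the tips on the socket's roof at z = 0.026. So the reading seems to sit about 26 mm low here. To test that, I'll lift, open, and straddle lower while watching the force.

Call:
jog_arm([
  [0,0,-0.007,0,0,0,-1],
  [0,0,0,0,0,0,0],
  [0,0,0,0,0,0,0],
  [0,0,0,0,0,0,0],
  [0,0,0,0,0,0,0],
])

```text
time_s: 4.5
ee_pos: [0.5004, -0.3304, 0.0062]
eef_rot: [-3.141, -0.0, 1.776]
force: [-1.1, -0.5, 0.2]
grip_width: 0.0293
grip_force: 0.0
```

Call:
jog_arm([
  [0,0,0.003,0,0,0,0],
  [0,0,0.003,0,0,0,0],
  [0,0,0.002,0,0,0,0],
])

```text
time_s: 4.8
ee_pos: [0.5003, -0.3304, -0.0021]
eef_rot: [-3.141, -0.0, 1.776]
force: [0.7, 0.1, 0.3]
grip_width: 0.0468
grip_force: 0.0
```

Call:
jog_arm([
  [0,0,0.005,0,0,0,0],
  [0,0,0.005,0,0,0,0],
  [0,0,0.005,0,0,0,0],
  [0,0,0.002,0,0,0,0],
])

```text
time_s: 5.2
ee_pos: [0.5002, -0.3303, -0.0193]
eef_rot: [-3.141, -0.001, 1.776]
force: [0.3, 0.5, 0.9]
grip_width: 0.0473
grip_force: 0.0
```

Call:
jog_arm([
  [0,0,0.002,0,0,0,0],
  [0,0,0.002,0,0,0,0],
])

```text
time_s: 5.4
ee_pos: [0.5005, -0.3305, -0.0226]
eef_rot: [3.142, 0.0, 1.776]
force: [-0.1, -0.2, 0.0]
grip_width: 0.0469
grip_force: 0.0
```

Call:
jog_arm([
  [0,0,0,0,0,0,-1],
  [0,0,0,0,0,0,-1],
  [0,0,0,0,0,0,-1],
  [0,0,0,0,0,0,-1],
], squeeze=45)

```text
time_s: 5.8
ee_pos: [0.5005, -0.3306, -0.0224]
eef_rot: [3.141, 0.0, 1.776]
force: [1.1, 0.1, 0.1]
grip_width: 0.0258
grip_force: 45.0
```

Run:
```python
from h import *
o=ctrl.get_obs();print(o["ee_pos"],o["eef_rot"],o["force"],o["grip_width"],o["grip_force"])
```

```text
[ 0.50054334 -0.33055869 -0.02239009] [3.14143073e+00 2.33077482e-04 1.77578378e+00] [1.05943943 0.08857019 0.1437738 ] 0.025827527818600034 44.975135028362274
```

Call:
jog_arm([
  [0.01,0,-0.002,0,0,0,-1],
  [0.025,0,-0.002,0,0,0,-1],
  [0.03,0,0,0,0,0,-1],
  [0.03,0,0,0,0,0,-1],
  [0.02,0,0,0,0,0,-1],
])

```text
time_s: 6.3
ee_pos: [0.4762, -0.2156, -0.0186]
eef_rot: [-3.141, -0.001, 1.776]
force: [0.5, 0.8, -1.6]
grip_width: 0.0256
grip_force: 45.0
```

Call:
jog_arm([
  [0.03,0.0,0,0,0,0,-1],
  [0.03,0,0,0,0,0,-1],
  [0,0,0,0,0,0,-1],
])

```text
time_s: 6.6
ee_pos: [0.4636, -0.156, -0.0186]
eef_rot: [-3.14, -0.001, 1.778]
force: [0.6, -0.2, -1.8]
grip_width: 0.0259
grip_force: 45.0
```

Run:
```python
from h import *
o=ctrl.get_obs();print(o["ee_pos"],o["eef_rot"],o["force"],o["moment"],o["grip_width"],o["grip_force"])
s=ctrl.camera("side")[:,:,::-1]; t=ctrl.camera("top")[:,:,::-1]
cv2.imwrite("pics/t6.png",np.hstack([crop(t,340,160,130,130,3),crop(s,290,90,130,130,3)]))
```

```text
[ 0.46362301 -0.156003   -0.018643  ] [-3.14046692e+00 -1.16303900e-03  1.77820058e+00] [ 0.62671922 -0.20792893 -1.75860224] [ 0.07100715  0.07986335 -0.01163771] 0.025945019459106964 44.97531082481146
```

View pics/t6.png

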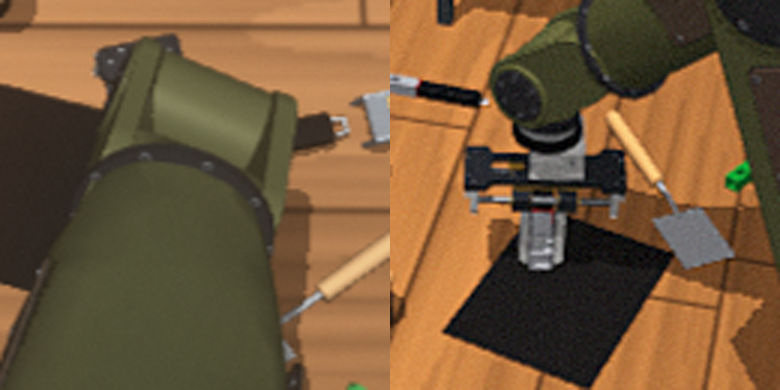

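The top crop shows the handle clear of the holder, with its wire ring at about (453,202) px, and the full weight is on the wrist. Next I'll carry it to the middle of the mat.

```bash
python3 go.py .451 -.041 -.006 1.30 .03
```

```text
[0.0295, 0.0026, -0.0031, 0.0001, 0.0001, 0.1193]
[0.0296, -0.0009, -0.0031, 0.0001, 0.0001, 0.1193]
[0.0293, -0.0044, -0.0031, 0.0001, 0.0001, 0.1193]
[0.0286, -0.0079, -0.0031, 0.0001, 0.0001, 0.1193]
```

Call:
jog_arm([
  [0.0295,0.0026,-0.006,0,0,0.1193,-1],
  [0.0296,-0.0009,-0.006,0,0,0.1193,-1],
  [0.0293,-0.0044,0,0,0,0.1193,-1],
  [0.0286,-0.0079,0,0,0,0.1193,-1],
  [0,0,0.005,0,0,0,-1],
])

```text
time_s: 7.2
ee_pos: [0.4513, -0.0398, -0.0111]
eef_rot: [3.141, -0.0, 1.295]
force: [0.2, 0.4, -1.1]
grip_width: 0.0256
grip_force: 45.0
```

Call:
jog_arm([
  [0,0,0.004,0,0,0,-1],
  [0,0,0.002,0,0,0,-1],
  [0,0,0,0,0,0,-1],
])

```text
time_s: 7.5
ee_pos: [0.451, -0.0423, -0.0179]
eef_rot: [-3.141, 0.0, 1.298]
force: [-0.7, -0.3, -1.5]
grip_width: 0.026
grip_force: 45.0
```

Call:
jog_arm([
  [0,0,0.002,0,0,0,-1],
  [0,0,0.001,0,0,0,-1],
  [0,0,0,0,0,0,-1],
])

```text
time_s: 7.8
ee_pos: [0.4512, -0.0418, -0.0204]
eef_rot: [3.141, 0.0, 1.299]
force: [-0.5, -0.9, 0.4]
grip_width: 0.0259
grip_force: 45.0
```

Call:
jog_arm([
  [0,0,0,0,0,0,0],
  [0,0,0,0,0,0,0],
  [0,0,0,0,0,0,0],
  [0,0,-0.03,0,0,0,0],
  [0,0,-0.04,0,0,0,0],
])

```text
time_s: 8.3
ee_pos: [0.4499, -0.0412, 0.0491]
eef_rot: [-3.138, 0.0, 1.299]
force: [-0.1, 0.4, 1.1]
grip_width: 0.0472
grip_force: 0.0
```

Call:
jog_arm([
  [0.02,0,-0.04,0,0,0,0],
  [0.05,0.01,-0.03,0,0,0,0],
  [0.05,0.01,0,0,0,0,0],
  [0.05,0.01,0,0,0,0,0],
  [0.04,0.01,0,0,0,0,0],
])

```text
time_s: 8.8
ee_pos: [0.5422, 0.1438, 0.115]
eef_rot: [3.141, -0.0, 1.299]
force: [0.6, -1.3, 0.1]
grip_width: 0.0467
grip_force: 0.0
```

Run:
```python
from h import *
o=ctrl.get_obs();print(o["ee_pos"],o["eef_rot"],o["force"],o["grip_width"])
s=ctrl.camera("side")[:,:,::-1]; t=ctrl.camera("top")[:,:,::-1]
cv2.imwrite("pics/T7.png",t);cv2.imwrite("pics/S7.png",s)
a=crop(t,310,175,120,105,4);b=crop(s,300,150,90,105,4)
cv2.imwrite("pics/t7.png",np.hstack([a[:,:440],b]))
```

```text
[0.54223655 0.14378409 0.11501119] [ 3.14107421e+00 -3.75160965e-04  1.29947097e+00] [ 0.58781851 -1.26612973  0.09690064] 0.046746379999157595
```

View pics/t7.png

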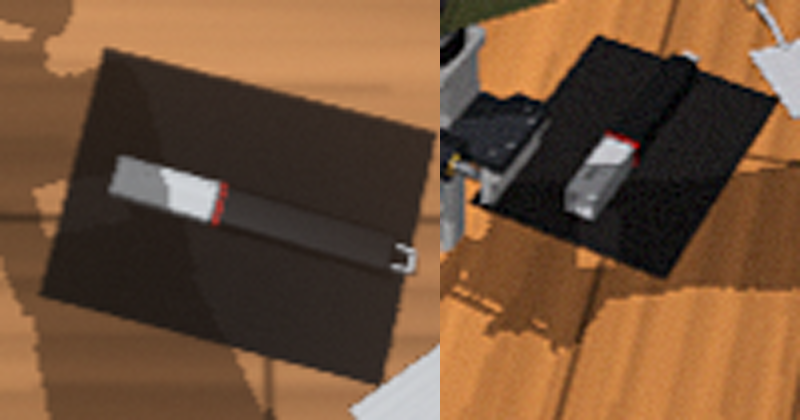

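The handle lies flat inside the mat, mouth at about (338,218) and ring at (410,239) in the top view. Now I'll fit its pose.

Run:
```python
from fit import *
o=px("top",(310,175),[(119,156),(108,191),(398,238),(387,272)])+px("side",(300,150),[(605-440,208),(566-440,194)])
# image left=+world y = handle +x ; image up (world +x) = handle -y
A=lambda x,y,z=.028:[x,y,z]
h=fit(o,[A(.0975,-.013),A(.0975,.013),A(-.0975,-.014),A(-.0975,.014),A(.0975,.013),A(.0975,-.013)],[.43,-.118,1.3])
print(frame(*h,[[-.005,0,0],[.08,0,0]]))
# gripper xy bias: fit of TCP release was (.4512,-.0418)
from go import rows
t=frame(*h,[[-.005,0,.0]])[0]; rows(t[0],t[1],.09,h[2],.047)
```

```text
[ 0.42693135 -0.12096373  1.29743871] 74.337761990677
[[-0.5, 0.2], [-0.3, 0.6], [-0.2, -0.8], [0.1, 0.8], [-2.3, -1.9], [0.4, -1.2]]
[[ 0.42558152 -0.12577808  0.        ]
 [ 0.44852862 -0.04393414  0.        ]]
[-0.0417, -0.0059, 0.0035, -0.0, -0.0001, 0.0007]
[-0.0417, -0.0058, 0.0035, -0.0, -0.0001, 0.0007]
[-0.0417, -0.0058, 0.0035, -0.0, -0.0001, 0.0007]
[-0.0417, -0.0058, 0.0035, -0.0, -0.0001, 0.0007]
[-0.0417, -0.0057, 0.0035, -0.0, -0.0001, 0.0007]
[-0.0417, -0.0057, 0.0035, -0.0, -0.0001, 0.0007]
[-0.0417, -0.0057, 0.0035, -0.0, -0.0001, 0.0007]
```

```bash
python3 go.py .4283 -.1236 .035 1.299 .048
```

```text
[-0.0413, -0.0056, 0.0113, -0.0, -0.0001, 0.0005]
[-0.0413, -0.0055, 0.0113, -0.0, -0.0001, 0.0005]
[-0.0413, -0.0055, 0.0113, -0.0, -0.0001, 0.0005]
[-0.0413, -0.0055, 0.0113, -0.0, -0.0001, 0.0005]
[-0.0413, -0.0055, 0.0113, -0.0, -0.0001, 0.0005]
[-0.0413, -0.0055, 0.0113, -0.0, -0.0001, 0.0005]
[-0.0413, -0.0055, 0.0113, -0.0, -0.0001, 0.0005]
```

Call:
jog_arm([
  [-0.0413,-0.0056,0.004,0,0,0,0],
  [-0.0413,-0.0055,0.01,0,0,0,0],
  [-0.0413,-0.0055,0.013,0,0,0,0],
  [-0.0413,-0.0055,0.013,0,0,0,0],
  [-0.0413,-0.0055,0.013,0,0,0,0],
])

```text
time_s: 9.4
ee_pos: [0.4582, -0.0519, 0.0615]
eef_rot: [3.141, 0.0, 1.299]
force: [0.2, -1.0, -0.5]
grip_width: 0.047
grip_force: 0.0
```

Call:
jog_arm([
  [-0.0413,-0.0055,0.013,0,0,0,0],
  [-0.0413,-0.0055,0.013,0,0,0,0],
  [0,0,0,0,0,0,0],
  [0,0,0,0,0,0,0],
])

```text
time_s: 9.8
ee_pos: [0.4262, -0.1275, 0.0358]
eef_rot: [-3.141, -0.0, 1.296]
force: [0.0, 0.5, -0.8]
grip_width: 0.0468
grip_force: 0.0
```

```bash
python3 go.py .4283 -.1236 -.0205 1.299 .03
```

```text
[0.0022, 0.0005, 0.0282, -0.0001, -0.0, -0.0014]
[0.0022, 0.0005, 0.0282, -0.0001, -0.0, -0.0014]
```

Call:
jog_arm([
  [0.0022,0,0.028,0,0,0,0],
  [0.001,0,0.022,0,0,0,0],
  [0,0,0.004,0,0,0,0],
  [0,0,0.002,0,0,0,0],
  [0,0,0,0,0,0,0],
])

```text
time_s: 10.3
ee_pos: [0.4282, -0.1235, -0.0194]
eef_rot: [3.141, 0.0, 1.299]
force: [0.3, 0.1, 0.8]
grip_width: 0.0468
grip_force: 0.0
```

Call:
jog_arm([
  [0,0,0,0,0,0,-1],
  [0,0,0,0,0,0,-1],
  [0,0,0,0,0,0,-1],
], squeeze=55)

```text
time_s: 10.6
ee_pos: [0.4279, -0.1238, -0.0197]
eef_rot: [3.141, 0.0, 1.299]
force: [-0.5, 0.8, 5.1]
grip_width: 0.0276
grip_force: 55.0
```

```bash
python3 - <<'E'
from h import *
print(plane("top",[[335,150],[360,108]],.085),plane("top",[[360,105]],.15))
E
python3 go.py .480 .055 .078 .448 .03
```

```text
[[ 0.62825895 -0.01868098  0.085     ]
 [ 0.74609687 -0.08583936  0.085     ]] [[ 0.72584273 -0.08011561  0.15      ]]
[0.0233, 0.0003, -0.0122, 0.0001, -0.0, 0.1063]
[0.0232, -0.0022, -0.0122, 0.0001, -0.0, 0.1063]
[0.0228, -0.0046, -0.0122, 0.0001, -0.0, 0.1063]
[0.0222, -0.007, -0.0122, 0.0001, -0.0, 0.1063]
[0.0213, -0.0094, -0.0122, 0.0001, -0.0, 0.1063]
[0.0202, -0.0116, -0.0122, 0.0001, -0.0, 0.1063]
[0.0189, -0.0137, -0.0122, 0.0001, -0.0, 0.1063]
[0.0173, -0.0156, -0.0122, 0.0001, -0.0, 0.1063]
```

Call:
jog_arm([
  [0,0,-0.005,0,0,0,-1],
  [0,0,-0.02,0,0,0,-1],
  [0,0,-0.035,0,0,0,-1],
  [0,0,-0.035,0,0,0,-1],
  [0,0,0,0,0,0,-1],
])

```text
time_s: 11.1
ee_pos: [0.4295, -0.1245, 0.079]
eef_rot: [3.135, 0.001, 1.299]
force: [0.2, -0.2, -1.4]
grip_width: 0.0276
grip_force: 55.0
```

```bash
python3 go.py .480 .055 .078 .448 .03
```

```text
[0.0266, 0.0, 0.0001, 0.001, -0.0003, 0.1215]
[0.0264, -0.0032, 0.0001, 0.001, -0.0003, 0.1215]
[0.0259, -0.0064, 0.0001, 0.001, -0.0003, 0.1215]
[0.0249, -0.0094, 0.0001, 0.001, -0.0003, 0.1215]
[0.0236, -0.0124, 0.0001, 0.001, -0.0003, 0.1215]
[0.0219, -0.0152, 0.0001, 0.001, -0.0003, 0.1215]
[0.0199, -0.0177, 0.0001, 0.001, -0.0003, 0.1215]
```

Call:
jog_arm([
  [0.0266,0,0,0,0,0.1215,-1],
  [0.0264,-0.0032,0,0,0,0.1215,-1],
  [0.0259,-0.0064,0,0,0,0.1215,-1],
  [0.0249,-0.0094,0,0,0,0.1215,-1],
  [0.0236,-0.0124,0,0,0,0.1215,-1],
])

```text
time_s: 11.6
ee_pos: [0.4633, 0.0056, 0.0742]
eef_rot: [-3.141, 0.001, 0.686]
force: [1.0, -0.2, -0.8]
grip_width: 0.0273
grip_force: 55.0
```

Call:
jog_arm([
  [0.0219,-0.0152,0.01,0,0,0.1215,-1],
  [0.0199,-0.0177,0.01,0,0,0.1215,-1],
  [0,0,0.009,0,0,0,-1],
  [0,0,0.009,0,0,0,-1],
  [0,0,0,0,0,0,-1],
])

```text
time_s: 12.1
ee_pos: [0.4769, 0.0552, 0.0354]
eef_rot: [-3.141, 0.002, 0.449]
force: [-0.2, 0.7, -0.9]
grip_width: 0.0277
grip_force: 55.0
```

Run:
```python
from h import *
o=ctrl.get_obs();print(o["ee_pos"],o["eef_rot"],o["force"],o["moment"],o["grip_width"])
s=ctrl.camera("side")[:,:,::-1]; t=ctrl.camera("top")[:,:,::-1]
cv2.imwrite("pics/T8.png",t);cv2.imwrite("pics/S8.png",s)
cv2.imwrite("pics/t8.png",np.hstack([crop(t,250,120,65,100,6),crop(s,245,165,65,100,6)]))
```

```text
[0.47691501 0.05515268 0.03540986] [-3.14066318e+00  2.42391672e-03  4.49263762e-01] [-0.19096218  0.65487716 -0.89521799] [-0.02380954  0.13243029 -0.01282998] 0.027659696367074063
```

View pics/t8.png

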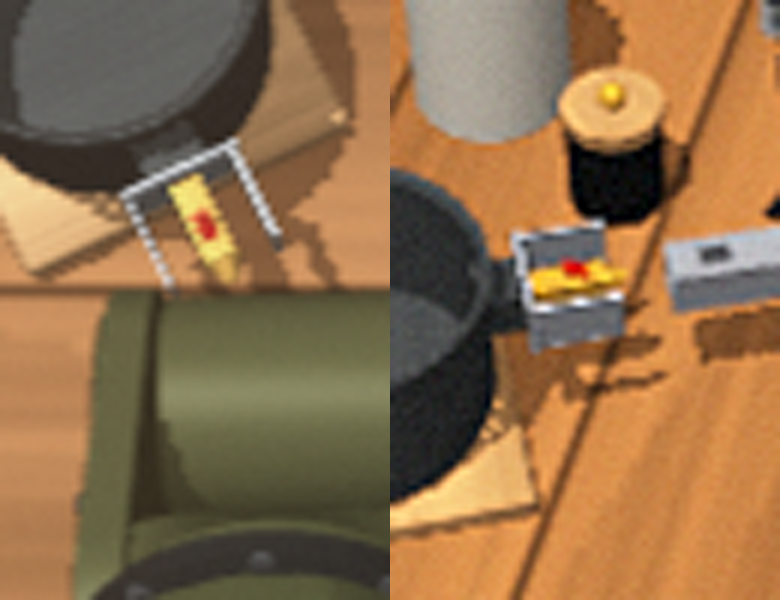

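The side crop shows the socket mouth level, short of the stub and roughly in line with it. Mouth edge corners are at about (290.7,205.5), (292.7,211.3) and (292.7,217) in the side image. I'll compare these with the prediction.

Run:
```python
from fit import *
o=px("side",(245,165),[(664-390,243),(676-390,278),(676-390,312)],6); ob=np.array([u for _,u in o])
st=px("side",(245,165),[(625-390,272)],6)[0][1]
Rp=Rn.from_euler('z',.448).as_matrix();root=np.array([.6309,.1269,.075])
tip=root+Rp@[-.05,0,0];print("tip pred/obs",proj("side",[tip]),st)
cor=np.array([[0,-.013,.0125],[0,.013,.0125],[0,.013,-.0135]])
tcp=np.array([.4769,.0552,.0354])
def P(m): return proj("side",[root+Rp@(np.array(m)+c) for c in cor])
rel=Rp.T@(tcp-root);print("tcp in stub frame",rel)
m0=np.array([rel[0]+.1025,rel[1],0.0])
print("nominal mouth",m0,(P(m0)-ob).round(1).tolist())
for d in np.eye(3)*.005: print((P(m0+d)-P(m0)).mean(0).round(2))
r=least_squares(lambda m:np.r_[(P(m)-ob).ravel(),(m[0]-m0[0])/.003*.5,(m[1]-m0[1])/.002*.5],m0);print(r.x,r.fun.round(2))
# roof-edge slopes -> yaw check
for a in ([664,243],[780,228]),([676,278],[780,258]): pass
e=px("side",(245,165),[(664-390,243),(779-390,228),(676-390,278),(779-390,258)],6)
for i in(0,2):
    u=np.array([e[i][1],e[i+1][1]]);w=plane("side",u,.0875);d=w[0]-w[1];print("yaw",np.arctan2(d[1],d[0]))
```

```text
tip pred/obs [[284.05054193 210.40686415]] [283.75, 209.91666666666666]
tcp in stub frame [-0.16986039  0.00208292 -0.0396    ]
nominal mouth [-0.06736039  0.00208292  0.        ] [[-1.3, -0.9], [-1.9, -0.6], [-1.6, -0.5]]
[-1.62  0.25]
[0.29 1.18]
[-0.05 -1.12]
[-0.07175744  0.0023415  -0.00367417] [ 0.13 -0.21 -0.37  0.07 -0.13  0.15 -0.73  0.06]
yaw 0.419581879788426
yaw 0.5008042389328331
```

Call:
jog_arm([
  [0,0.0017,-0.004,0,0,0,-1],
  [0.01,0,0,0,0,0,-1],
  [0.008,0,0,0,0,0,-1],
  [0,0,0,0,0,0,-1],
  [0,0,0,0,0,0,-1],
])

```text
time_s: 12.7
ee_pos: [0.4949, 0.0622, 0.0406]
eef_rot: [-3.141, 0.0, 0.449]
force: [-0.7, -0.2, -0.8]
grip_width: 0.0276
grip_force: 55.0
```

```bash
cat > st.py <<'E'
from h import *
o=ctrl.get_obs();Rp=Rn.from_euler('z',.448).as_matrix();r=Rp.T@(o["ee_pos"]-[.6309,.1269,0])
print("stubframe",r.round(4),"rot",o["eef_rot"].round(4),"F",(Rp.T@o["force"]).round(1),"M",(Rp.T@o["moment"]).round(2),o["grip_width"],o["time_s"])
E
python3 st.py
```

```text
stubframe [-0.1506  0.0006  0.0406] rot [-3.1415e+00  3.0000e-04  4.4850e-01] F [-0.7  0.1 -0.8] M [ 0.    0.11 -0.04] 0.027567872083877707 12.7
```

Call:
jog_arm([
  [0.004,0,0.0008,0,0,0,-1],
  [0.005,0,0,0,0,0,-1],
  [0.003,0,0,0,0,0,-1],
  [0,0,0,0,0,0,-1],
])

```text
time_s: 13.1
ee_pos: [0.5061, 0.0674, 0.04]
eef_rot: [3.142, -0.0, 0.448]
force: [-0.2, -0.3, -1.7]
grip_width: 0.0275
grip_force: 55.0
```

```bash
python3 st.py
```

```text
stubframe [-0.1383  0.0005  0.04  ] rot [ 3.1416e+00 -1.0000e-04  4.4830e-01] F [-0.3 -0.2 -1.7] M [0.02 0.12 0.02] 0.027525864346598053 13.1
```

Call:
jog_arm([
  [0.004,0,0,0,0,0,-1],
  [0.004,0,0,0,0,0,-1],
  [0,0,0,0,0,0,-1],
])

```text
time_s: 13.4
ee_pos: [0.5134, 0.0709, 0.0401]
eef_rot: [3.141, -0.0, 0.448]
force: [-0.1, -0.9, -1.6]
grip_width: 0.0278
grip_force: 55.0
```

```bash
python3 st.py
```

```text
stubframe [-0.1302  0.0004  0.0401] rot [ 3.1415e+00 -3.0000e-04  4.4820e-01] F [-0.5 -0.7 -1.6] M [ 0.02  0.11 -0.03] 0.027793139670629567 13.4
```

Call:
jog_arm([
  [0.004,0,0,0,0,0,-1],
  [0.004,0,0,0,0,0,-1],
  [0,0,0,0,0,0,-1],
])

```text
time_s: 13.7
ee_pos: [0.5207, 0.0744, 0.0402]
eef_rot: [3.141, -0.001, 0.448]
force: [-1.2, 1.2, 0.4]
grip_width: 0.0277
grip_force: 55.0
```

```bash
python3 st.py
```

```text
stubframe [-0.1221  0.0004  0.0402] rot [ 3.1414e+00 -6.0000e-04  4.4820e-01] F [-0.6  1.6  0.4] M [0.05 0.02 0.  ] 0.027691722035513663 13.7
```

Call:
jog_arm([
  [0.004,0,0,0,0,0,-1],
  [0.004,0,0,0,0,0,-1],
  [0.004,0,0,0,0,0,-1],
  [0.003,0,0,0,0,0,-1],
  [0,0,0,0,0,0,-1],
])

```text
time_s: 14.2
ee_pos: [0.5343, 0.0809, 0.0401]
eef_rot: [3.141, -0.001, 0.448]
force: [0.9, 0.3, 1.8]
grip_width: 0.0275
grip_force: 55.0
```

```bash
python3 st.py
```

```text
stubframe [-0.107   0.0004  0.0401] rot [ 3.1414e+00 -9.0000e-04  4.4820e-01] F [ 0.9 -0.2  1.8] M [ 0.04 -0.28 -0.  ] 0.02750280061137255 14.2
```

Call:
jog_arm([
  [0.002,0,0,0,0,0,-1],
  [0.002,0,0,0,0,0,-1],
  [0,0,0,0,0,0,-1],
])

```text
time_s: 14.5
ee_pos: [0.5375, 0.0825, 0.04]
eef_rot: [3.141, -0.0, 0.448]
force: [-0.1, 0.3, 1.5]
grip_width: 0.0278
grip_force: 55.0
```

```bash
python3 st.py
```

```text
stubframe [-0.1034  0.0005  0.04  ] rot [ 3.1415e+00 -3.0000e-04  4.4820e-01] F [0.  0.4 1.5] M [ 0.07 -0.29  0.03] 0.02779732569296327 14.5
```

Call:
jog_arm([
  [0.002,0,0,0,0,0,-1],
  [0.001,0,0,0,0,0,-1],
  [0,0,0,0,0,0,-1],
])

```text
time_s: 14.8
ee_pos: [0.5398, 0.0838, 0.0397]
eef_rot: [-3.141, 0.001, 0.448]
force: [0.0, 0.3, -2.0]
grip_width: 0.0274
grip_force: 55.0
```

```bash
python3 st.py
```

```text
stubframe [-0.1008  0.0006  0.0397] rot [-3.1414e+00  6.0000e-04  4.4820e-01] F [ 0.1  0.2 -2. ] M [ 0.08  0.06 -0.02] 0.027397760794932252 14.8
```

The vertical force went from +1.5 to -2.0 N, which suggests the button popped. I'll push home until it stops.

Call:
jog_arm([
  [0.002,0,0,0,0,0,-1],
  [0.001,0,0,0,0,0,-1],
  [0,0,0,0,0,0,-1],
])

```text
time_s: 15.1
ee_pos: [0.5416, 0.0845, 0.0395]
eef_rot: [-3.141, 0.003, 0.448]
force: [-7.5, -3.1, 0.9]
grip_width: 0.0275
grip_force: 55.0
```

```bash
python3 st.py
```

```text
stubframe [-0.0988  0.0005  0.0395] rot [-3.1412  0.0032  0.4481] F [-8.1  0.4  0.9] M [-0.05  1.43  0.04] 0.027459600411927753 15.1
```

Call:
jog_arm([
  [-0.004,0,0,0,0,0,-1],
  [-0.003,0,0,0,0,0,-1],
  [0,0,0,0,0,0,-1],
])

```text
time_s: 15.4
ee_pos: [0.5388, 0.0828, 0.0409]
eef_rot: [3.14, -0.007, 0.448]
force: [16.8, 8.5, -6.6]
grip_width: 0.0278
grip_force: 55.0
```

```bash
python3 st.py
```

```text
stubframe [-0.1021  0.0002  0.0409] rot [ 3.1403 -0.0069  0.448 ] F [18.8  0.4 -6.6] M [-0.06 -2.73 -0.02] 0.027839544672103388 15.4
```

The pull meets 19 N, so the handle is locked on. I'll push it home again, relax, release, and lift away.

Call:
jog_arm([
  [0.003,0,0,0,0,0,-1],
  [0.003,0,0,0,0,0,-1],
  [0.001,0,0,0,0,0,-1],
  [0,0,0,0,0,0,-1],
])

```text
time_s: 15.8
ee_pos: [0.5412, 0.0843, 0.0395]
eef_rot: [-3.141, 0.004, 0.448]
force: [-9.9, -4.6, 3.6]
grip_width: 0.0276
grip_force: 55.0
```

```bash
python3 st.py
```

```text
stubframe [-0.0993  0.0005  0.0395] rot [-3.1411  0.004   0.4481] F [-11.    0.1   3.6] M [-0.05  1.8   0.06] 0.02755527594424762 15.8
```

Call:
jog_arm([
  [-0.001,0,0,0,0,0,-1],
  [0,0,0,0,0,0,0],
  [0,0,0,0,0,0,0],
  [0,0,0,0,0,0,0],
  [0,0,0,0,0,0,0],
])

```text
time_s: 16.3
ee_pos: [0.5419, 0.0846, 0.04]
eef_rot: [3.142, -0.0, 0.448]
force: [0.2, -0.6, -0.0]
grip_width: 0.0466
grip_force: 0.0
```

Call:
jog_arm([
  [0,0,-0.02,0,0,0,0],
  [0,0,-0.04,0,0,0,0],
  [0,0,-0.04,0,0,0,0],
  [-0.03,0,-0.03,0,0,0,0],
  [-0.05,0,-0.02,0,0,0,0],
])

```text
time_s: 16.8
ee_pos: [0.4733, 0.0516, 0.1905]
eef_rot: [3.141, -0.002, 0.449]
force: [0.9, -1.7, 0.6]
grip_width: 0.0469
grip_force: 0.0
```

Call:
jog_arm([
  [-0.04,0.04,0,0,0,0,0],
  [-0.03,0.05,0,0,0,0,0],
  [0,0.05,0,0,0,0,0],
  [0,0.05,0,0,0,0,0],
  [0,0,0,0,0,0,0],
])

```text
time_s: 17.3
ee_pos: [0.496, -0.1398, 0.188]
eef_rot: [3.141, 0.0, 0.444]
force: [-0.1, 1.4, -1.0]
grip_width: 0.0471
grip_force: 0.0
```

Run:
```python
import st
from h import *
s=ctrl.camera("side");t=ctrl.camera("top")
cv2.imwrite("pics/T9.png",t[:,:,::-1]);cv2.imwrite("pics/S9.png",s[:,:,::-1])
Rp=Rn.from_euler('z',.448).as_matrix();root=np.array([.6309,.1269,.075])
for n,im in(("top",t),("side",s)):
    u=proj(n,[root+Rp@[-.025,0,.013],root+Rp@[-.060,0,.0125],root+Rp@[-.07,0,.0125],root+Rp@[-.15,0,.0125]])
    print(n,u.round(1).tolist())
    hsv=cv2.cvtColor(im,cv2.COLOR_RGB2HSV);c=u.mean(0).astype(int)
    red=((hsv[...,0]<8)|(hsv[...,0]>172))&(hsv[...,1]>150)&(hsv[...,2]>80)
    k,l,stt,cen=cv2.connectedComponentsWithStats(red.astype(np.uint8))
    for i in range(1,k):
        if abs(cen[i]-c).max()<60: print("red",stt[i,4],cen[i].round(1))
    yel=(abs(hsv[...,0].astype(int)-25)<5)&(hsv[...,1]>130)&(hsv[...,2]>150)
    p=proj(n,[root+Rp@[-.025,0,.008]])[0].astype(int);print("yellow near stub",yel[p[1]-8:p[1]+9,p[0]-8:p[0]+9].sum())
# bystander motion: difference to first images outside the work zones
for n,im in(("top",t),("side",s)):
    a=cv2.imread(f"pics/{n}0.png");d=cv2.absdiff(a,im[:,:,::-1]).max(2);d=cv2.erode((d>60).astype(np.uint8),np.ones((3,3)))
    k,l,stt,cen=cv2.connectedComponentsWithStats(d);print(n,[(x[:4].tolist(),int(x[4])) for x in stt[1:] if x[4]>15])
```

```text
stubframe [-0.2371 -0.1819  0.188 ] rot [3.1413e+00 4.0000e-04 4.4400e-01] F [ 0.5  1.3 -1. ] M [ 0.05  0.08 -0.02] 0.04713082381703478 17.3
top [[283.7, 156.8], [289.2, 168.5], [290.8, 171.9], [303.6, 199.2]]
red 12 [283.8 157.2]
red 2 [296.  172.5]
red 7 [290.1 175.3]
yellow near stub 1
side [[275.7, 208.7], [287.1, 207.1], [290.4, 206.6], [316.1, 202.7]]
red 12 [292.5 208. ]
red 6 [275.5 209.5]
red 3 [292.3 215. ]
yellow near stub 0
top [([353, 129, 109, 271], 11728), ([462, 144, 4, 22], 53), ([278, 150, 8, 7], 27), ([282, 160, 36, 57], 628), ([368, 244, 17, 18], 112), ([448, 250, 7, 7], 23), ([326, 256, 49, 37], 1276), ([283, 296, 127, 65], 4747), ([0, 300, 109, 100], 3941), ([155, 308, 10, 4], 24), ([50, 311, 25, 21], 157), ([147, 317, 14, 7], 76), ([174, 316, 42, 11], 238), ([174, 340, 34, 17], 271), ([220, 342, 54, 16], 474), ([149, 365, 132, 35], 3349), ([325, 366, 47, 32], 501), ([372, 395, 5, 5], 16)]
side [([404, 23, 128, 28], 995), ([332, 34, 18, 18], 180), ([355, 35, 57, 18], 369), ([350, 44, 8, 11], 41), ([313, 44, 122, 91], 2199), ([405, 46, 92, 132], 3612), ([386, 51, 26, 7], 90), ([518, 58, 54, 17], 517), ([509, 65, 6, 7], 23), ([564, 72, 14, 22], 66), ([579, 74, 4, 9], 22), ([578, 76, 52, 43], 640), ([535, 82, 26, 15], 177), ([495, 86, 19, 53], 432), ([524, 93, 8, 13], 44), ([511, 97, 92, 173], 8289), ([594, 96, 26, 63], 560), ([444, 127, 46, 78], 1653), ([338, 134, 5, 12], 46), ([494, 141, 15, 23], 214), ([338, 142, 21, 20], 206), ([358, 144, 46, 33], 603), ([404, 178, 23, 11], 144), ([369, 191, 76, 172], 5360), ([444, 203, 9, 10], 28), ([280, 205, 53, 19], 594), ([270, 208, 8, 6], 23), ([445, 221, 20, 26], 144), ([378, 240, 10, 23], 139), ([444, 273, 32, 49], 624)]
```

```bash
python3 -c "
from station import ctrl
print(ctrl.hand_in())"
```

```text
the job is handed in; nothing more can be done
None
```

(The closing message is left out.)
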